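# Press a resealed tin's lid home and hold the press down

## Robot

A 7-joint arm with a two-finger parallel gripper is mounted at the origin on the work surface. World frame = base frame: x ahead of the robot, y to its left, z up, the work surface at z = 0. Lengths are in m, angles in rad, forces in N, time in s.
With the tool pointing down it reaches from about 0.4 to 0.85 m from the base axis. Payload 10.4 kg.
Tool frame: the origin (TCP) lies at the very end of the fingers, on their centre line; the grasp point (between the pads) lies 19 mm behind it (grasp_offset is the distance from the TCP to the grasp point, in m); z points along the fingers, y is the line along which they close (so a half turn about z gives the same grasp; the last joint's range is limited). The gripper opens to 85 mm and grips with 20 to 120 N. Pads are 22 mm wide; open, the fingers measure 114 mm over their backs; the gripper's body (76 mm by 85 mm) begins 54 mm behind the grasp point. The pads swing forward as they close: fully open they stand 13 mm farther back than shut.
Start: joints at [-1.144, 0.332, -0.065, 1.46, 0.022, 1.35, -0.088], TCP at [0.272, 0.563, 0.231] pointing down, gripper open.
Joint ranges: [-2.6, 2.6], [-0.5, 2.12], [-1.47, 1.34], [0.16, 2.42], [-1.27, 4.41], [0.06, 2.06], [-2.6, 2.6]. Speed limits (rad/s): [2.22, 2.22, 2.79, 2.79, 3.14, 3.14, 3.14].

## Interface

Orientations are given as a unit quaternion [x, y, z, w].
In Python, from workcell import * gives the robot as it stands.
- The arm moves only by the tool jog_arm, never from a script. Its argument "plan" is a list of rows, each a list of 3 entries, a list of its own where there are three numbers: the turn, a rotation vector about the tool's x, y, z in rad, then the shift along the tool's x, y, z in m, then the finger opening in m, from 0 to 0.0854. A call has 1 to 8 rows; each row is the pose to reach, as a shift and turn from the pose commanded when the call began, along the tool's axes at that moment; what a row does not reach only later rows make up. A row lasts 1/12 s, in which the tool goes at most 41.7 mm and 7.16 degrees, less where a joint would pass 70% of its speed; a pose out of reach is approached as far as the arm can. A call with a gripper value outside its range is refused whole. The fingers move at their own pace and stop on an object; "force" is the grip in N (left out, the last holds). Time passes only in rows, so rows that repeat a pose let the fingers close. It gives the time, the measured TCP pose, the force, the opening and the grip force at its end, in the units of the state.
- get_obs(): the state, without advancing time (a new reading comes with each control period).
- camera(name): name is "scene" or "top"; returns a dict with "img" (400x640x3 uint8, red, green, blue), "mtx" (3x3 intrinsics, pixels), "k1" (the pictures are not rectified: a ray, as slopes to the right and down, at radius r is drawn at 1 + k1 r^2 times it, then the intrinsics apply), "extrinsics" (4x4, takes a point from camera to world coordinates). Camera axes: x right, y down, z forward; pixel columns grow to the right and rows downward; lengths in m; the calibration is good to about 2 mm. A picture is of the moment at which its call begins. There is no depth.
- hand_in(): hands the job in; it is judged then, once.
The state is a dict: "clock": time; "joint_pos": joint angles; "joint_velocities": joint speeds; "tau": joint torques, N m; "position": TCP position; "ee_rot": TCP orientation; "ft_force": force on the tool from outside, world axes, zero at the start; "torque": the same for the moment, N m; "grip_width": opening from 0.0 (shut) to 1.0 (fully open); "grasp_force": force on a finger pad.
Only numpy, scipy, OpenCV 4.12 (cv2) and the standard library are available. Lean on these libraries where they do the work, as an engineer would, in place of code of your own. Each camera call takes 0.05 s, during which the arm holds its last target. There are 200 camera calls.

## Task

The red-lidded tin has fresh sealant under its lid: stand it upright in the round nest of the lid press's sliding tray, let go of it, and then slide the tray by its yellow handle all the way in under the press head. Then press the spring-loaded red knob on top straight down by about 22 mm, so that the green ring on its stem is going into the crossbar and the rubber foot bears on the lid, and finish while still holding the knob down there. Leave the blue-lidded tin and everything else on the ledge where it is.

Things in the scene. Friction and masses are not known exactly. Their poses are not given: they have to be found in the camera images.
- tin_red: The tin to be pressed: upright cylinder 54 mm in diameter and 60 mm tall, bare metal with a paper band and a red lid, about 0.2 kg, standing on the ledge. Origin: centre of its underside, z up.
- tin_blue: Bystander: an identical tin with a blue lid (54 mm diameter, 60 mm tall). The two tins may stand in either's place. Origin: centre of its underside.
- press: Green lid press, fixed. Origin on the ledge under the ram (knob) axis; x axis: the way the tray slides in (away from the robot), z up. Base 270 x 170 x 12 mm, x = -210 to +60 mm. Posts (24 x 22 mm) at x = 0, y = +-71 mm carry a crossbar 36 mm deep (x), 166 mm wide (y), 115 to 140 mm above the ledge. Rails at y = +-47 mm, 20 mm high.
- shuttle (a joint): Travel of the press's sliding tray along the press's x axis, in m: 0 is fully out (nest centre at press x = -110 mm), 0.110 is fully in at the stop (nest centre under the ram axis). It starts anywhere from 0 to 0.025. About 1.5 N of friction holds it where it is left; no spring.
- nest (a point): Centre of the nest floor on the tray, 22 mm above the ledge, moves with the tray; axes as the press. The nest is a black ring round this point, 61 mm inner and 70 mm outer diameter, standing 6 mm above its floor; the tin stands inside it with its underside on the floor.
- shuttle_handle (a point): Top centre of the tray's yellow handle, an upright tab 20 mm long (press x), 14 mm thick (press y), 53 mm tall, from the tray (22 mm above the ledge) to this point 75 mm above the ledge. It is fixed to the tray 100 mm in front of (press -x of) the nest centre. Can be pinched from above across its 14 mm.
- ram: The red knob with its stem; slides straight down in the crossbar and carries the foot. Origin on the ram axis, level with the ledge when the knob is up (0 mm travel), lower by the travel when pressed; end stop at 30 mm. Springs push it up: 2 N at first, rising 0.15 N per mm; the foot meets the lid at 12 mm and adds 1 N at once, then 0.6 N per mm (12 N in all at 22 mm).
- knob_top (a point): Centre of the top face of the red palm knob (disc, 52 mm diameter, 25 mm thick), on the ram axis, 205 mm above the ledge when up; moves down with it. On the stem above the crossbar are a yellow length, a green ring and a dark length: the yellow has gone into the crossbar at 18 mm of travel, the green at 26 mm.
- foot: Black rubber foot, a disc 40 mm in diameter and 8 mm thick, hanging under the crossbar on the ram axis; with the knob up its underside is 94 mm above the ledge, 12 mm above the lid of a tin in the nest. It is spring-mounted to the ram (gives up to 22 mm). Its origin is not in the disc but 94 mm below its underside, on the ram axis.
- toolbox: Bystander: blue plastic toolbox with black lid and handle and a metal latch, 224 x 134 x 137 mm. Origin: centre of its underside.
- mallet: Bystander: grey plastic mallet lying down, 270 mm long, head 60 mm in diameter and 100 mm long. Origin: on the surface under the head's centre.
- opener: Bystander: stainless tin opener lying flat, 160 mm long, 20 mm high. Origin: on the surface near the cutting end.
- saucer: Bystander: terracotta saucer 124 mm in diameter, 18 mm high, with three steel screws in it. Origin: centre of its underside.

How it is judged:
By the outcome, as a careful person would: the job done as asked, in the order asked, and still so for the second after the job is handed in, while the arm keeps its last pose, push and grip.
It also fails if it takes over 61 s, if anything falls off the work surface, if the arm or the gripper's body presses on something with over 40 N, if the wrist force passes 120 N, or if a joint passes its speed limit or range.

## Working session

There is one attempt and no reset: what is moved stays moved. The work goes in short steps, Python scripts to look and compute and a tool call to move; the robot and the scene stay as the last step left them, time stands still between calls to the robot, and variables do not carry over. Pictures are saved under pics/ and viewed, at most 10 in all, crops included, and the job is handed in when it is done.

Besides the shell and the picture viewer there is one more tool, called after "Request:" as name(argument=value, ...) on one line, values as JSON. jog_arm: Moves the arm, as the interface text tells. Its arguments: {"type":"object","properties":{"plan":{"type":"array"},"force":{"type":"number"}},"required":["plan"]}

```bash
mkdir -p pics; ls; python3 - <<'E'
from workcell import *
import cv2, numpy as np
o=get_obs(); print({k:np.round(v,3).tolist() for k,v in o.items()})
for n in("scene","top"):
    c=camera(n); cv2.imwrite(f"pics/{n}0.png",c["img"][:,:,::-1]); print(n,c["mtx"].tolist(),c["k1"],np.round(c["extrinsics"],4).tolist())
E
```

```text
pics
{'clock': 0.0, 'joint_pos': [-1.144, 0.333, -0.065, 1.461, 0.022, 1.35, -0.089], 'joint_velocities': [0.0, -0.0, 0.002, -0.0, 0.0, -0.002, -0.0], 'tau': [-0.001, -62.545, 0.049, -39.159, 0.016, 0.01, 0.0], 'position': [0.272, 0.562, 0.23], 'ee_rot': [0.223, 0.975, -0.001, -0.0], 'ft_force': [0.03, 0.646, 0.454], 'torque': [-0.042, -0.014, -0.079], 'grasp_force': 0.0, 'grip_width': 1.002}
scene [[487.1656032746339, 0.0, 318.3773002888042], [0.0, 487.1656032746339, 196.12936185498938], [0.0, 0.0, 1.0]] 0.0074622230320537854 [[0.2573, 0.811, -0.5253, 1.4519], [0.9663, -0.2119, 0.1461, -0.2159], [0.0072, -0.5452, -0.8382, 1.5116], [0.0, 0.0, 0.0, 1.0]]
top [[518.0308339984334, 0.0, 319.30974996752786], [0.0, 518.0308339984334, 204.13141921526082], [0.0, 0.0, 1.0]] -0.06816627595577751 [[-0.0129, -0.9844, 0.1754, 0.3515], [-0.9998, 0.01, -0.0177, 0.0254], [0.0157, -0.1755, -0.9843, 1.5089], [0.0, 0.0, 0.0, 1.0]]
```

View pics/scene0.png

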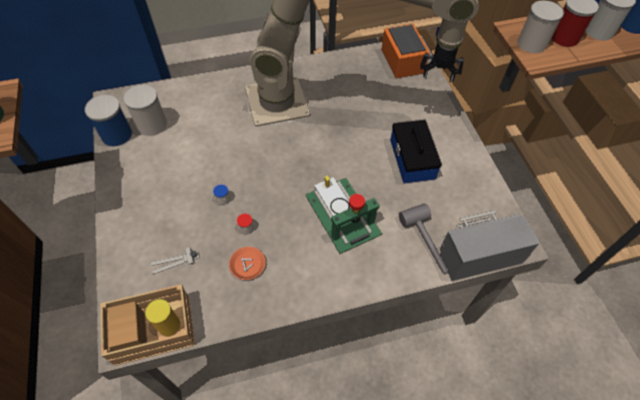

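View pics/top0.png

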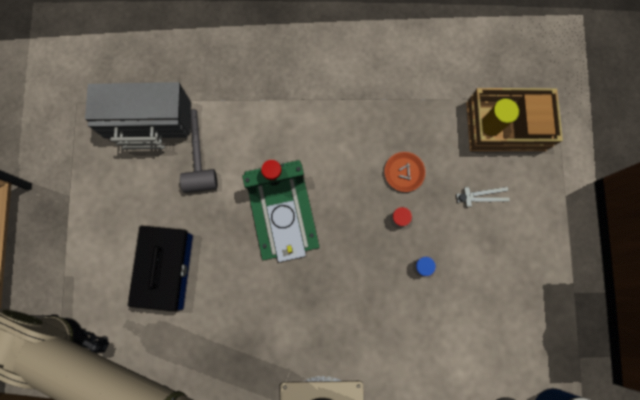

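The scene view shows the red tin at (245,222), the blue tin at (221,192), the knob at (357,203) and the handle at (327,182). The top view shows the red tin at (402,217), the blue tin at (425,267), the knob at (271,170), the nest at (282,216) and the handle at (289,250).

```bash
cat > h.py <<'E'
from workcell import *
import cv2, numpy as np
from scipy.spatial.transform import Rotation as R
def dist(c): return np.array([c["k1"],0,0,0,0.])
def plane(c,uv,z):
    s=cv2.undistortPoints(np.array([[uv]],float),c["mtx"],dist(c))[0,0]
    E=c["extrinsics"]; d=E[:3,:3]@np.r_[s,1]; o=E[:3,3]
    return (o+d*(z-o[2])/d[2])[:2]
def proj(c,P):
    E=np.linalg.inv(c["extrinsics"]); 
    return cv2.projectPoints(np.array(P,float).reshape(-1,1,3),cv2.Rodrigues(E[:3,:3])[0],E[:3,3],c["mtx"],dist(c))[0][:,0]
def mask(img,col):
    h=cv2.cvtColor(img,cv2.COLOR_RGB2HSV); H,S,V=[h[...,i].astype(int) for i in range(3)]
    m={"red":((H<5)|(H>174))&(S>170)&(V>90),"blue":(H>105)&(H<125)&(S>150)&(V>110),"yellow":(H>20)&(H<33)&(S>120)&(V>90)}[col]
    return m.astype(np.uint8)
def blobs(img,col,near,rad=14):
    m=mask(img,col); n,l,st,ce=cv2.connectedComponentsWithStats(m)
    return [(st[i,4],np.round(ce[i],1).tolist(),st[i,:4].tolist()) for i in range(1,n) if np.hypot(*(ce[i]-near))<rad and st[i,4]>5]
E
python3 - <<'E'
from h import *
q={"scene":{"red":(245,220),"blue":(221,190),"knob":(357,203),"yellow":(327,182)},"top":{"red":(402,217),"blue":(425,267),"knob":(271,170),"yellow":(289,250)}}
zz={"red":.06,"blue":.06,"knob":.2,"yellow":.065}
for n in q:
    c=camera(n)
    for k,p in q[n].items():
        for b in blobs(c["img"],"red" if k=="knob" else k,p): print(n,k,b,np.round(plane(c,b[1],zz[k]),4))
    im=c["img"]; x0,y0=(300,165) if n=="scene" else (235,150)
    cv2.imwrite(f"pics/{n}1.png",cv2.resize(im[y0:y0+120,x0:x0+100],None,fx=5,fy=5,interpolation=cv2.INTER_CUBIC)[:,:,::-1])
E
```

```text
scene red (np.int32(151), [244.1, 219.9], [237, 214, 15, 13]) [ 0.5718 -0.2352]
scene blue (np.int32(126), [220.3, 190.6], [214, 185, 14, 12]) [ 0.4308 -0.2959]
scene knob (np.int32(185), [356.4, 201.5], [349, 194, 16, 16]) [0.6804 0.1249]
scene yellow (np.int32(34), [326.7, 180.6], [325, 176, 4, 11]) [0.4882 0.0827]
top red (np.int32(235), [401.6, 216.3], [393, 208, 18, 18]) [ 0.5721 -0.2341]
top blue (np.int32(252), [425.3, 266.0], [417, 258, 18, 17]) [ 0.4305 -0.2954]
top knob (np.int32(284), [270.9, 169.1], [261, 160, 20, 19]) [0.6783 0.1263]
top yellow (np.int32(28), [289.1, 249.0], [287, 246, 5, 7]) [0.4825 0.0853]
```

View pics/top1.png

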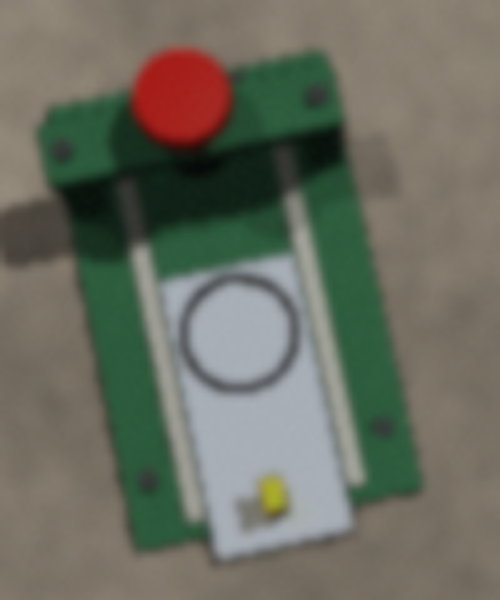

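View pics/scene1.png

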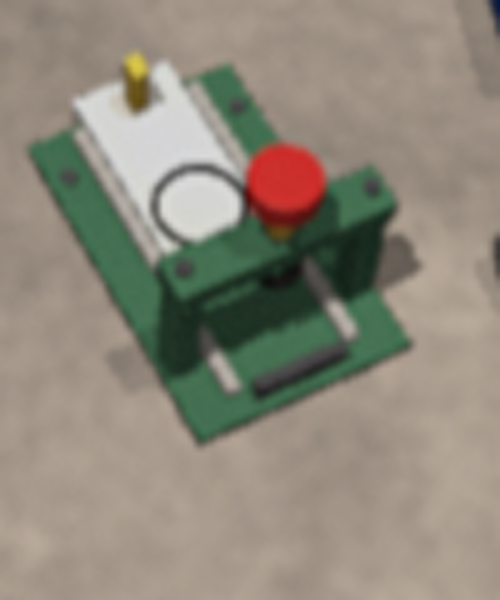

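The crops show the press with the tray nearly out. In the top crop the base's front corners are at (133,552) and (423,490), and the ring is at (240,333). In the scene crop the corners are at (30,148), (230,65), (412,345) and (200,442). I fit the press pose to these points.

```bash
python3 - <<'E'
from h import *
from scipy.optimize import least_squares
T,S=camera("top"),camera("scene")
o={"top":(235,150),"scene":(300,165)}
# (cam, crop px, press xyz, moves with tray)
D=[("top",(133,552),(-.21,.085,.012),0),("top",(423,490),(-.21,-.085,.012),0),("top",(240,333),(-.11,0,.028),1),("top",(182,95),(0,0,.203),0),
("top",(272,489),(-.21,0,.072),1),
("top",(328,53),(.018,-.083,.14),0),("top",(341,128),(-.018,-.083,.14),0),("scene",(200,442),(.06,-.085,.012),0),("scene",(412,345),(.06,.085,.012),0),("scene",(30,148),(-.21,-.085,.012),0),("scene",(230,65),(-.21,.085,.012),0),("scene",(199,204),(-.11,0,.028),1),("scene",(135,62),(-.21,0,.075),1),("scene",(286,176),(0,0,.205),0)]
def res(p,full=False):
    c,s=np.cos(p[2]),np.sin(p[2]); r=[]
    for n,px,P,t in D:
        x=P[0]+t*p[3]; w=(p[0]+c*x-s*P[1],p[1]+s*x+c*P[1],P[2])
        r.append(proj(T if n=="top" else S,w)[0]-(np.array(px)/5-.4+o[n]))
    return np.array(r) if full else np.ravel(r)
f=least_squares(res,[.68,.125,.2,.01],loss="soft_l1"); p=f.x; print(np.round(p,4)); print(np.round(res(p,True),1).tolist())
c,s=np.cos(p[2]),np.sin(p[2])
for nm,x in(("nest",-.11+p[3]),("handle",-.21+p[3]),("handle_in",-.1)): print(nm,np.round([p[0]+c*x,p[1]+s*x],4))
e=get_obs(); print(R.from_quat(e["ee_rot"]).as_matrix().round(3).tolist())
E
```

```text
[0.6789 0.127  0.2079 0.0097]
[[0.4, 0.2], [-0.0, -0.2], [-0.3, 0.1], [-0.4, -0.0], [-0.1, 1.2], [0.7, 1.3], [0.9, -1.1], [0.1, 0.2], [0.5, -0.0], [-0.5, -0.1], [0.0, -0.4], [0.3, 0.2], [0.6, 0.7], [0.2, 0.3]]
nest [0.5807 0.1063]
handle [0.4829 0.0856]
handle_in [0.581  0.1063]
[[-0.901, 0.435, -0.0], [0.435, 0.901, -0.0], [-0.0, -0.0, -1.0]]
```

The fit is good: press at (0.679, 0.127), yaw 0.208, tray at about 10 mm, red tin at (0.572, -0.2345). I'll start moving with the tool turned to the press axes.

Request:
jog_arm(plan=[[[0, 0, -0.658], [-0.232, -0.22, 0], 0.085], [[0, 0, -0.658], [-0.232, -0.22, 0], 0.085], [[0, 0, -0.658], [-0.232, -0.22, 0], 0.085], [[0, 0, -0.658], [-0.232, -0.22, 0], 0.085], [[0, 0, -0.658], [-0.232, -0.22, 0], 0.085], [[0, 0, -0.658], [-0.232, -0.22, 0], 0.085], [[0, 0, -0.658], [-0.232, -0.22, 0], 0.085], [[0, 0, -0.658], [-0.232, -0.22, 0], 0.085]])

```text
clock: 0.97
position: [0.3859, 0.2607, 0.2315]
ee_rot: [-0.103, 0.995, 0.0, 0.0]
ft_force: [0.6, -0.4, 0.6]
grip_width: 0.995
grasp_force: 0.0
```

Request:
jog_arm(plan=[[[0, 0, 0], [-0.048, -0.315, 0], 0.085], [[0, 0, 0], [-0.048, -0.315, 0], 0.085], [[0, 0, 0], [-0.048, -0.315, 0], 0.085], [[0, 0, 0], [-0.048, -0.315, 0], 0.085], [[0, 0, 0], [-0.048, -0.315, 0], 0.085], [[0, 0, 0], [-0.048, -0.315, 0], 0.085], [[0, 0, 0], [-0.048, -0.315, 0], 0.085], [[0, 0, 0], [-0.048, -0.315, 0], 0.085]])

```text
clock: 1.63
position: [0.4976, -0.0388, 0.2317]
ee_rot: [-0.102, 0.995, -0.0, 0.001]
ft_force: [0.1, -0.1, -0.4]
grip_width: 0.995
grasp_force: 0.0
```

Request:
jog_arm(plan=[[[0, 0, 0], [-0.032, -0.21, 0.05], 0.085], [[0, 0, 0], [-0.032, -0.21, 0.05], 0.085], [[0, 0, 0], [-0.032, -0.21, 0.05], 0.085], [[0, 0, 0], [-0.032, -0.21, 0.05], 0.085], [[0, 0, 0], [-0.032, -0.21, 0.05], 0.085], [[0, 0, 0], [-0.032, -0.21, 0.05], 0.085], [[0, 0, 0], [-0.032, -0.21, 0.05], 0.085], [[0, 0, 0], [-0.032, -0.21, 0.05], 0.085]])

```text
clock: 2.3
position: [0.5716, -0.2334, 0.1808]
ee_rot: [-0.103, 0.995, 0.0, -0.0]
ft_force: [-0.0, 0.4, 0.3]
grip_width: 0.996
grasp_force: 0.0
```

```bash
cat >> h.py <<'E'
def go(x,y,z,th=191.9):
    o=get_obs(); r=R.from_quat(o["ee_rot"]); t=R.from_matrix([[np.cos(np.radians(th)),np.sin(np.radians(th)),0],[np.sin(np.radians(th)),-np.cos(np.radians(th)),0],[0,0,-1]])
    t=R.from_matrix(t.as_matrix()); print("clock",round(o["clock"],2),"pos",np.round(o["position"],4),"turn",np.round((r.inv()*t).as_rotvec(),4),"shift",np.round(r.inv().apply(np.array([x,y,z])-o["position"]),4),"j7",round(o["joint_pos"][6],2))
E
python3 - <<'E'
from h import *
go(.572,-.2345,.02)
for n,p in(("scene",(244,220)),("top",(401.6,216.3))):
    c=camera(n); print(n,[(b[0],b[1],plane(c,b[1],.06).round(4)) for b in blobs(c["img"],"red",p)])
    u,v=int(p[0]),int(p[1]); cv2.imwrite(f"pics/{n}2.png",cv2.resize(c["img"][v-50:v+50,u-60:u+60],None,fx=5,fy=5)[:,:,::-1])
E
```

```text
clock 2.3 pos [ 0.5716 -0.2334  0.1808] turn [ 0.0003 -0.0009 -0.0006] shift [-0.0003 -0.0012  0.1608] j7 2.25
scene [(np.int32(139), [244.2, 220.4], array([ 0.5739, -0.2352]))]
top [(np.int32(30), [396.7, 216.7], array([ 0.5711, -0.2201]))]
```

Request:
jog_arm(plan=[[[0, 0, 0], [0, -0.001, 0.03], 0.085], [[0, 0, 0], [0, -0.001, 0.06], 0.085], [[0, 0, 0], [0, -0.001, 0.09], 0.085], [[0, 0, 0], [0, -0.001, 0.12], 0.085], [[0, 0, 0], [0, -0.001, 0.145], 0.085], [[0, 0, 0], [0, -0.001, 0.16], 0.085], [[0, 0, 0], [0, -0.001, 0.16], 0.085], [[0, 0, 0], [0, -0.001, 0.16], 0.085]])

```text
clock: 3.07
position: [0.5722, -0.2328, 0.0217]
ee_rot: [-0.105, 0.994, 0.0, -0.0]
ft_force: [-0.4, 0.5, 0.8]
grip_width: 0.993
grasp_force: 0.0
```

Request:
jog_arm(plan=[[[0, 0, 0], [0, 0, 0], 0.07], [[0, 0, 0], [0, 0, 0], 0.06], [[0, 0, 0], [0, 0, 0], 0.055], [[0, 0, 0], [0, 0, 0], 0.05], [[0, 0, 0], [0, 0, 0], 0.045], [[0, 0, 0], [0, 0, 0], 0.045], [[0, 0, 0], [0, 0, 0], 0.045], [[0, 0, 0], [0, 0, 0], 0.045]], force=35)

```text
clock: 3.73
position: [0.573, -0.2345, 0.023]
ee_rot: [-0.104, 0.995, -0.0, 0.001]
ft_force: [-2.3, 1.0, 7.2]
grip_width: 0.626
grasp_force: 36.0
```

Request:
jog_arm(plan=[[[0, 0, 0], [0, 0, -0.03], 0.045], [[0, 0, 0], [0, 0, -0.065], 0.045], [[0, 0, 0], [0, 0, -0.1], 0.045], [[0, 0, 0], [-0.008, 0.035, -0.1], 0.045], [[0, 0, 0], [-0.016, 0.07, -0.1], 0.045], [[0, 0, 0], [-0.024, 0.105, -0.1], 0.045], [[0, 0, 0], [-0.033, 0.14, -0.1], 0.045], [[0, 0, 0], [-0.041, 0.175, -0.1], 0.045]])

```text
clock: 4.4
position: [0.5758, -0.0527, 0.1219]
ee_rot: [-0.104, 0.995, 0.0, 0.0]
ft_force: [0.6, 0.8, -1.7]
grip_width: 0.619
grasp_force: 38.1
```

Request:
jog_arm(plan=[[[0, 0, 0], [-0.008, 0.034, 0], 0.045], [[0, 0, 0], [-0.016, 0.068, 0], 0.045], [[0, 0, 0], [-0.024, 0.1, 0], 0.045], [[0, 0, 0], [-0.031, 0.13, 0], 0.045], [[0, 0, 0], [-0.036, 0.15, 0], 0.045], [[0, 0, 0], [-0.038, 0.157, 0], 0.045], [[0, 0, 0], [-0.038, 0.157, 0], 0.045], [[0, 0, 0], [-0.038, 0.157, 0], 0.045]])

```text
clock: 5.07
position: [0.5807, 0.1059, 0.1215]
ee_rot: [-0.104, 0.995, -0.0, 0.0]
ft_force: [0.0, -0.7, -1.7]
grip_width: 0.622
grasp_force: 38.1
```

```bash
python3 - <<'E'
from h import *
go(.5807,.1063,.047)
o=get_obs(); print(o["grip_width"],o["grasp_force"],np.round(o["ft_force"],1))
a=[]
for n,(u,v) in(("scene",(340,200)),("top",(285,205))):
    c=camera(n); a.append(cv2.resize(c["img"][v-50:v+50,u-40:u+40],None,fx=5,fy=5,interpolation=cv2.INTER_CUBIC)[:,:,::-1])
    print(n,proj(c,[.5807,.1063,.028]))
cv2.imwrite("pics/both3.png",np.hstack(a))
E
```

```text
clock 5.07 pos [0.5807 0.1059 0.1215] turn [-0.0006 -0.      0.0001] shift [-0.0001  0.0004  0.0745] j7 1.65
0.6224411721401512 38.147730231285095 [ 0.  -0.7 -1.7]
scene [[339.68921599 205.61382109]]
top [[282.2465585  216.27241821]]
```

View pics/both3.png

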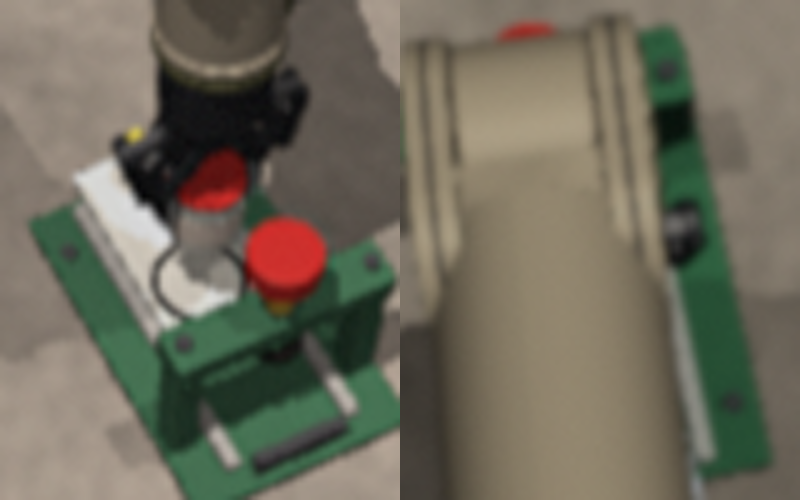

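The left half (scene) shows the tin held upright over the nest ring, lid at crop (213,182), ring at about (198,283). I check the in-hand offset by comparing the lid outline with its predicted position.

```bash
python3 - <<'E'
from h import *
c=camera("scene"); h=cv2.cvtColor(c["img"],cv2.COLOR_RGB2HSV)
m=(((h[...,0]<8)|(h[...,0]>172))&(h[...,1]>140)&(h[...,2]>50)).astype(np.uint8)
n,l,st,ce=cv2.connectedComponentsWithStats(m)
print([(st[i].tolist(),ce[i].round(1).tolist()) for i in range(1,n) if st[i,4]>40 and abs(ce[i][0]-343)<20])
a=np.linspace(0,6.283,60)
for dx in(-.004,0,.004):
    P=np.concatenate([np.c_[.5807+dx*.978+.027*np.cos(a),.1059+dx*.207+.027*np.sin(a),0*a+z] for z in(.158,.150)])
    q=proj(c,P); print(dx,"min",q.min(0).round(1),"max",q.max(0).round(1))
E
```

```text
[([336, 180, 13, 12, 119], [342.6, 186.1]), ([349, 193, 16, 17, 220], [356.4, 201.3])]
-0.004 min [332.6 177.8] max [348.7 192.3]
0 min [333.2 178.6] max [349.3 193.2]
0.004 min [333.7 179.5] max [349.9 194.1]
```

Request:
jog_arm(plan=[[[0, 0, 0], [-0.002, 0, 0.02], 0.045], [[0, 0, 0], [-0.002, 0, 0.04], 0.045], [[0, 0, 0], [-0.002, 0, 0.055], 0.045], [[0, 0, 0], [-0.002, 0, 0.063], 0.045], [[0, 0, 0], [-0.002, 0, 0.068], 0.045], [[0, 0, 0], [-0.002, 0, 0.071], 0.045], [[0, 0, 0], [-0.002, 0, 0.073], 0.045], [[0, 0, 0], [-0.002, 0, 0.073], 0.045]])

```text
clock: 5.88
position: [0.583, 0.1072, 0.0487]
ee_rot: [-0.104, 0.995, 0.0, 0.0]
ft_force: [0.5, -0.3, -1.8]
grip_width: 0.621
grasp_force: 38.1
```

```bash
python3 - <<'E'
from h import *
c=camera("scene"); cv2.imwrite("pics/s4.png",cv2.resize(c["img"][150:250,290:400],None,fx=6,fy=6,interpolation=cv2.INTER_CUBIC)[:,:,::-1])
print(np.round(get_obs()["ft_force"],1))
E
```

```text
[ 0.2 -0.5 -1.6]
```

View pics/s4.png

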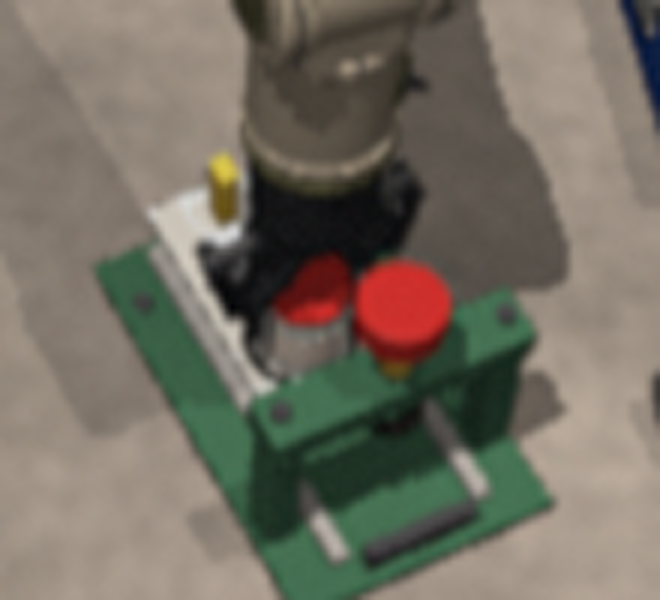

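The tin is sinking into the ring (ring arc at (262,345), lid at (315,290)) with no contact force. I keep lowering it in small steps.

Request:
jog_arm(plan=[[[0, 0, 0], [0, 0, 0.001], 0.045], [[0, 0, 0], [0, 0, 0.002], 0.045], [[0, 0, 0], [0, 0, 0.003], 0.045], [[0, 0, 0], [0, 0, 0.004], 0.045], [[0, 0, 0], [0, 0, 0.004], 0.045]])

```text
clock: 6.35
position: [0.5832, 0.1076, 0.045]
ee_rot: [-0.104, 0.995, 0.0, 0.001]
ft_force: [0.2, 0.7, 3.9]
grip_width: 0.623
grasp_force: 38.5
```

Request:
jog_arm(plan=[[[0, 0, 0], [0, 0, 0], 0.056], [[0, 0, 0], [0, 0, 0], 0.06], [[0, 0, 0], [0, 0, 0], 0.067], [[0, 0, 0], [0, 0, 0], 0.075], [[0, 0, 0], [0, 0, 0], 0.085], [[0, 0, 0], [0, 0, 0], 0.085], [[0, 0, 0], [0, 0, -0.015], 0.085], [[0, 0, 0], [0, 0, -0.035], 0.085]])

```text
clock: 7.02
position: [0.5813, 0.1071, 0.0781]
ee_rot: [-0.104, 0.995, -0.0, -0.002]
ft_force: [0.1, 0.4, 0.3]
grip_width: 0.992
grasp_force: 0.0
```

Request:
jog_arm(plan=[[[0, 0, 0], [0, 0, -0.035], 0.085], [[0, 0, 0], [0, 0, -0.07], 0.085], [[0, 0, 0], [0.02, 0, -0.09], 0.085], [[0, 0, 0], [0.05, -0.001, -0.09], 0.085], [[0, 0, 0], [0.08, -0.001, -0.09], 0.085], [[0, 0, 0], [0.1, -0.001, -0.09], 0.06], [[0, 0, 0], [0.1, -0.001, -0.09], 0.05], [[0, 0, 0], [0.1, -0.001, -0.09], 0.05]])

```text
clock: 7.68
position: [0.4847, 0.0858, 0.1697]
ee_rot: [-0.104, 0.995, 0.001, 0.0]
ft_force: [0.8, -0.2, -0.0]
grip_width: 0.6
grasp_force: 0.0
```

```bash
python3 - <<'E'
from h import *
go(.483,.0856,.037)
a=[]
for n,(u,v) in(("scene",(340,200)),("top",(285,205))):
    c=camera(n); a.append(cv2.resize(c["img"][v-50:v+50,u-40:u+40],None,fx=5,fy=5,interpolation=cv2.INTER_CUBIC)[:,:,::-1])
    print(n,[(b[1],b[2],plane(c,b[1],.08).round(4)) for b in blobs(c["img"],"red",(337,196) if n=="scene" else (282,213),12)],[(b[1],plane(c,b[1],.065).round(4)) for b in blobs(c["img"],"yellow",(327,180) if n=="scene" else (289,249),8)])
cv2.imwrite("pics/both5.png",np.hstack(a))
E
```

```text
clock 7.68 pos [0.4847 0.0858 0.1697] turn [0.0012 0.001  0.0007] shift [0.0018 0.     0.1327] j7 1.55
scene [] [([326.9, 180.9], array([0.4896, 0.083 ]))]
top [] []
```

View pics/both5.png

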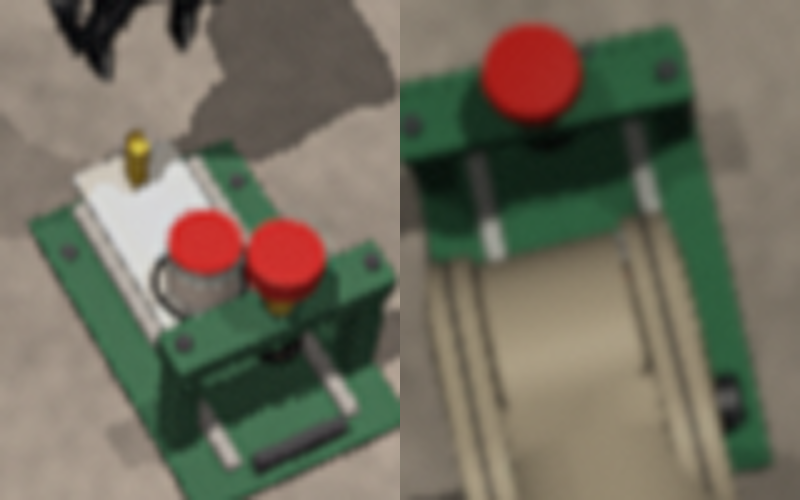

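The tin stands upright inside the ring (lid at crop (205,240)), and the handle is still at (138,150). I go down onto the handle and pinch it.

Request:
jog_arm(plan=[[[0, 0, 0], [0.002, 0, 0.03], 0.05], [[0, 0, 0], [0.002, 0, 0.06], 0.05], [[0, 0, 0], [0.002, 0, 0.085], 0.05], [[0, 0, 0], [0.002, 0, 0.11], 0.05], [[0, 0, 0], [0.002, 0, 0.125], 0.05], [[0, 0, 0], [0.002, 0, 0.13], 0.05], [[0, 0, 0], [0.002, 0, 0.13], 0.05], [[0, 0, 0], [0.002, 0, 0.13], 0.03]])

```text
clock: 8.45
position: [0.4838, 0.0853, 0.0398]
ee_rot: [-0.104, 0.995, -0.0, 0.0]
ft_force: [0.6, -0.3, 0.7]
grip_width: 0.459
grasp_force: 0.0
```

Request:
jog_arm(plan=[[[0, 0, 0], [0, 0, 0], 0.02], [[0, 0, 0], [0, 0, 0], 0.01], [[0, 0, 0], [0, 0, 0], 0.005], [[0, 0, 0], [0, 0, 0], 0.005], [[0, 0, 0], [0, 0, 0], 0.005], [[0, 0, 0], [0, 0, 0], 0.005]], force=30)

```text
clock: 8.95
position: [0.4839, 0.0859, 0.0405]
ee_rot: [-0.104, 0.995, 0.001, 0.001]
ft_force: [-0.5, 1.3, 7.1]
grip_width: 0.157
grasp_force: 33.1
```

Request:
jog_arm(plan=[[[0, 0, 0], [-0.002, 0, 0], 0.005], [[0, 0, 0], [-0.006, 0, 0], 0.005], [[0, 0, 0], [-0.012, 0, 0], 0.005], [[0, 0, 0], [-0.019, 0, 0], 0.005], [[0, 0, 0], [-0.026, 0, 0], 0.005], [[0, 0, 0], [-0.033, 0, 0], 0.005], [[0, 0, 0], [-0.04, 0, 0], 0.005], [[0, 0, 0], [-0.047, 0, 0], 0.005]])

```text
clock: 9.62
position: [0.53, 0.0957, 0.0405]
ee_rot: [-0.104, 0.995, 0.001, 0.001]
ft_force: [-2.5, 1.0, 7.6]
grip_width: 0.157
grasp_force: 33.4
```

Request:
jog_arm(plan=[[[0, 0, 0], [-0.007, 0, 0], 0.005], [[0, 0, 0], [-0.014, 0, 0], 0.005], [[0, 0, 0], [-0.021, 0, 0], 0.005], [[0, 0, 0], [-0.028, 0, 0], 0.005], [[0, 0, 0], [-0.034, 0, 0], 0.005], [[0, 0, 0], [-0.039, 0, 0], 0.005], [[0, 0, 0], [-0.043, 0, 0], 0.005], [[0, 0, 0], [-0.046, 0, 0], 0.005]])

```text
clock: 10.28
position: [0.575, 0.1053, 0.0405]
ee_rot: [-0.104, 0.995, 0.001, 0.001]
ft_force: [-2.5, 1.0, 7.1]
grip_width: 0.16
grasp_force: 33.2
```

Request:
jog_arm(plan=[[[0, 0, 0], [-0.002, 0, 0], 0.005], [[0, 0, 0], [-0.004, 0, 0], 0.005], [[0, 0, 0], [-0.006, 0, 0], 0.005], [[0, 0, 0], [-0.007, 0, 0], 0.005], [[0, 0, 0], [-0.008, 0, 0], 0.005], [[0, 0, 0], [-0.009, 0, 0], 0.005], [[0, 0, 0], [-0.009, 0, 0], 0.005]])

```text
clock: 10.87
position: [0.5809, 0.1065, 0.0404]
ee_rot: [-0.104, 0.995, 0.001, -0.002]
ft_force: [-17.4, -1.2, 21.5]
grip_width: 0.161
grasp_force: 35.2
```

Request:
jog_arm(plan=[[[0, 0, 0], [0.002, 0, 0], 0.005], [[0, 0, 0], [0.002, 0, 0], 0.015], [[0, 0, 0], [0.002, 0, 0], 0.03], [[0, 0, 0], [0.002, 0, 0], 0.04], [[0, 0, 0], [0.002, 0, 0], 0.04], [[0, 0, 0], [0.002, 0, -0.01], 0.04], [[0, 0, 0], [0.002, 0, -0.03], 0.04], [[0, 0, 0], [0.002, 0, -0.06], 0.04]])

```text
clock: 11.53
position: [0.5794, 0.1055, 0.0984]
ee_rot: [-0.104, 0.995, -0.001, -0.002]
ft_force: [0.9, 0.2, 0.3]
grip_width: 0.471
grasp_force: 0.0
```

Request:
jog_arm(plan=[[[0, 0, 0], [0, 0, -0.03], 0.04], [[0, 0, 0], [0, 0, -0.065], 0.04], [[0, 0, 0], [0, 0, -0.1], 0.04], [[0, 0, 0], [0, 0, -0.135], 0.02], [[0, 0, 0], [0, 0, -0.16], 0], [[0, 0, 0], [0, 0, -0.16], 0], [[0, 0, 0], [0, 0, -0.16], 0], [[0, 0, 0], [0, 0, -0.16], 0]])

```text
clock: 12.2
position: [0.5805, 0.1058, 0.2589]
ee_rot: [-0.104, 0.995, -0.0, -0.0]
ft_force: [-0.0, 0.7, -0.7]
grip_width: 0.002
grasp_force: 0.0
```

```bash
python3 - <<'E'
from h import *
go(.679,.127,.215); print(get_obs()["grip_width"])
a=[]
for n,(u,v) in(("scene",(350,200)),("top",(285,205))):
    c=camera(n); a.append(cv2.resize(c["img"][v-50:v+50,u-40:u+40],None,fx=5,fy=5,interpolation=cv2.INTER_CUBIC)[:,:,::-1])
    print(n,[(b[1],b[2],plane(c,b[1],.2).round(4)) for b in blobs(c["img"],"red",(356,201) if n=="scene" else (271,169),12)],[(b[1],plane(c,b[1],.065).round(4)) for b in blobs(c["img"],"yellow",proj(c,[.581,.1063,.065])[0],10)])
cv2.imwrite("pics/both6.png",np.hstack(a))
E
```

```text
clock 12.2 pos [0.5805 0.1058 0.2589] turn [ 0.0001 -0.0006  0.0004] shift [-0.1007  0.0004  0.0438] j7 1.61
0.0015812140055468746
scene [([356.6, 201.3], [350, 194, 15, 16], array([0.6798, 0.1257]))] [([339.6, 201.0], array([0.584 , 0.1033]))]
top [] []
```

View pics/both6.png

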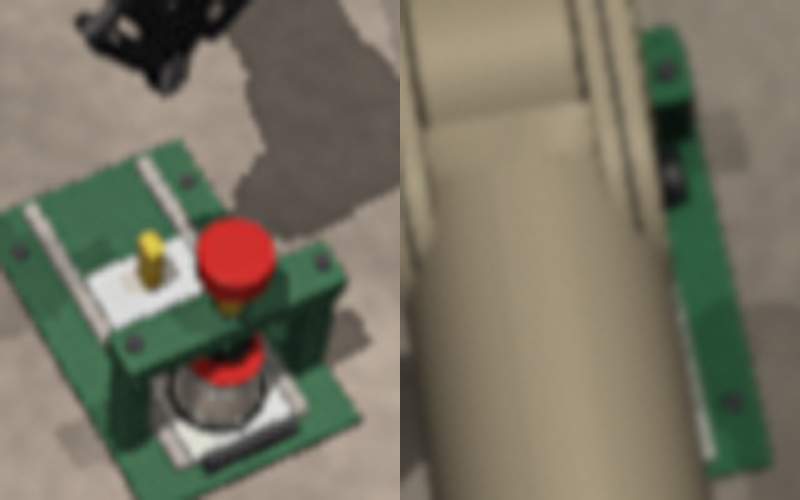

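The tray is home against the black stop (crop (250,445)), with the tin under the foot (230,360). Next I move over the knob.

Request:
jog_arm(plan=[[[0, 0, 0], [-0.025, 0, 0], 0], [[0, 0, 0], [-0.05, 0, 0], 0], [[0, 0, 0], [-0.08, 0, 0], 0], [[0, 0, 0], [-0.1, 0, 0.01], 0], [[0, 0, 0], [-0.1, 0, 0.03], 0], [[0, 0, 0], [-0.1, 0, 0.042], 0], [[0, 0, 0], [-0.1, 0, 0.048], 0], [[0, 0, 0], [-0.1, 0, 0.048], 0]])

```text
clock: 12.97
position: [0.6774, 0.1264, 0.2092]
ee_rot: [-0.104, 0.995, -0.0, -0.002]
ft_force: [-0.6, 0.6, -0.3]
grip_width: 0.002
grasp_force: 0.0
```

Request:
jog_arm(plan=[[[0, 0, 0], [0, 0, 0.003], 0], [[0, 0, 0], [0, 0, 0.006], 0], [[0, 0, 0], [0, 0, 0.009], 0], [[0, 0, 0], [0, 0, 0.012], 0], [[0, 0, 0], [0, 0, 0.014], 0], [[0, 0, 0], [0, 0, 0.016], 0], [[0, 0, 0], [0, 0, 0.016], 0], [[0, 0, 0], [0, 0, 0.016], 0]])

```text
clock: 13.63
position: [0.6789, 0.1267, 0.1956]
ee_rot: [-0.104, 0.995, 0.0, 0.0]
ft_force: [0.4, 1.3, 3.0]
grip_width: -0.002
grasp_force: 1.6
```

Request:
jog_arm(plan=[[[0, 0, 0], [0, 0, 0.002], 0], [[0, 0, 0], [0, 0, 0.004], 0], [[0, 0, 0], [0, 0, 0.006], 0], [[0, 0, 0], [0, 0, 0.008], 0], [[0, 0, 0], [0, 0, 0.01], 0], [[0, 0, 0], [0, 0, 0.012], 0], [[0, 0, 0], [0, 0, 0.013], 0], [[0, 0, 0], [0, 0, 0.013], 0]])

```text
clock: 14.3
position: [0.679, 0.1267, 0.1835]
ee_rot: [-0.104, 0.995, 0.0, 0.001]
ft_force: [-3.6, -0.2, 12.3]
grip_width: 0.001
grasp_force: 6.2
```

```bash
python3 - <<'E'
from h import *
go(.679,.127,.183); print(np.round(get_obs()["ft_force"],1))
c=camera("scene"); cv2.imwrite("pics/s7.png",cv2.resize(c["img"][165:245,305:395],None,fx=7,fy=7,interpolation=cv2.INTER_CUBIC)[:,:,::-1])
E
```

```text
clock 14.3 pos [0.679  0.1267 0.1835] turn [0.0005 0.0013 0.0005] shift [-0.0001  0.0003  0.0005] j7 1.68
[-3.6 -0.2 12.3]
```

View pics/s7.png

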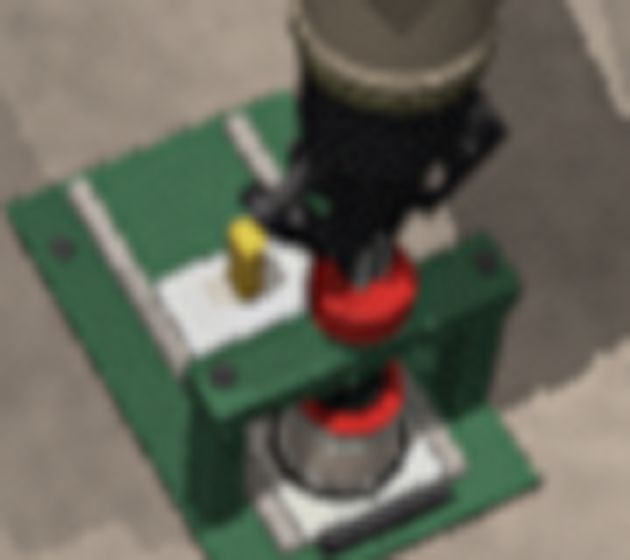

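The knob is down at (363,295), with no yellow showing below it, and the foot bears on the lid at (350,395). The force of 12.3 N and tip height of 0.1835 m match about 22 mm of travel. I hold briefly, then hand in.

Request:
jog_arm(plan=[[[0, 0, 0], [0, 0, 0], 0], [[0, 0, 0], [0, 0, 0], 0], [[0, 0, 0], [0, 0, 0], 0], [[0, 0, 0], [0, 0, 0], 0], [[0, 0, 0], [0, 0, 0], 0], [[0, 0, 0], [0, 0, 0], 0]])

```text
clock: 14.85
position: [0.679, 0.1267, 0.1837]
ee_rot: [-0.104, 0.995, 0.0, 0.001]
ft_force: [-3.8, -0.5, 11.8]
grip_width: 0.004
grasp_force: 6.1
```

```bash
python3 -c "
from workcell import *
o=get_obs(); print(o['position'],o['ft_force'])
if abs(o['position'][2]-.183)<.002 and 10<o['ft_force'][2]<14.5: print(hand_in())"
```

```text
[0.67899552 0.12665666 0.1837263 ] [-3.83140223 -0.54271975 11.81422507]
the job is handed in; nothing more can be done
None
```

The job is handed in at about 15 s: the red-lidded tin stands in the nest, the tray is fully in at its stop, and the arm is holding the knob about 21–22 mm down at about 12 N.

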